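# Pack the hilt-wrapping kit into its tray

### The arm

A 7-joint arm with a two-finger parallel gripper is mounted at the origin on the work surface. World frame = base frame: x ahead of the robot, y to its left, z up, the work surface at z = 0. Lengths are in m, angles in rad, forces in N, time in s.
With the tool pointing down it reaches from about 0.35 to 0.9 m from the base axis. Payload 8.1 kg.
Tool frame: the origin (TCP) lies at the very end of the fingers, on their centre line; the grasp point (between the pads) lies bot.grasp_offset behind it (bot.grasp_offset is the distance from the TCP to the grasp point, in m); z points along the fingers, y is the line along which they close (so a half turn about z gives the same grasp; the last joint's range is limited). The gripper opens to 85 mm and grips with 20 to 120 N. Pads are 22 mm wide; open, the fingers measure 114 mm over their backs; the gripper's body (76 mm by 85 mm) begins 54 mm behind the grasp point. The pads swing forward as they close: fully open they stand 13 mm farther back than shut.
Start: joints at [-1.218, 0.434, 0.025, 1.573, -0.012, 1.134, -0.075], TCP at [0.275, 0.561, 0.231] pointing down, gripper open.
Joint ranges: [-2.62, 2.62], [-0.44, 2.09], [-1.27, 1.32], [0.08, 2.57], [-1.32, 4.46], [0.12, 2], [-2.74, 2.74]. Speed limits (rad/s): [2.22, 2.22, 3.01, 3.01, 3.14, 3.14, 3.14].

### API

Orientations are given as a 3x3 rotation matrix whose columns are the frame's x, y, z axes.
In Python, from bench import observe, get_image, order, bot gives the robot as it stands.
- The arm moves only by the tool drive_tool, never from a script. Its arguments are lists of equal length, an entry for each row: "grip": the opening, from -1 (shut) to 1 (fully open); "travel": the shift along the tool's x, y, z in cm, a list of three; "yaw": the turn about the tool's z in rad. In form: {"grip": [grip, ...], "travel": [[tx, ty, tz], ...], "yaw": [yaw, ...]}. A call has exactly 5 rows; each row shifts and turns the commanded pose from where the row before left it, along the tool's axes as they then stand; what a row does not reach is not made up. A row lasts 1/8 s, in which the tool goes at most 62.5 mm and 10.7 degrees, less where a joint would pass 70% of its speed; a pose out of reach is approached as far as the arm can. A call is refused whole if a number of a shift passes 6.25 or a number of a turn 0.188, either way. A call with a gripper value outside its range is refused whole. The fingers move at their own pace and stop on an object; "squeeze" is the grip in N (left out, the last holds). Time passes only in rows, so rows that do not move let the fingers close, or fill a call up. It gives the time, the measured TCP pose, the force, the opening and the grip force at its end, in the units of the state.
- observe(): the state, without advancing time (a new reading comes with each control period).
- get_image(name): name is "scene" or "top" or "wrist"; returns a dict with "img" (384x512x3 uint8, blue, green, red), "fx", "fy", "cx", "cy" (pixels), "k1" (the pictures are not rectified: a ray, as slopes to the right and down, at radius r is drawn at 1 + k1 r^2 times it, then the intrinsics apply), "R" (3x3) and "t" (3): a world point X has camera coordinates R X + t. Camera axes: x right, y down, z forward; pixel columns grow to the right and rows downward; lengths in m; the calibration is good to about 2 mm. A picture is of the moment at which its call begins. There is no depth.
- order.sign_off(): hands the job in; it is judged then, once.
The state is a dict: "clock": time; "joint_positions": joint angles; "joint_vel": joint speeds; "effort": joint torques, N m; "eef_pos": TCP position; "tool_rot": TCP orientation; "ft_force": force on the tool from outside, world axes, zero at the start; "ft_torque": the same for the moment, N m; "gripper_width": opening from 0.0 (shut) to 1.0 (fully open); "grasp_force": force on a finger pad.
Only numpy, scipy, OpenCV 4.12 (cv2) and the standard library are available. Lean on these libraries where they do the work, as an engineer would, in place of code of your own. Each camera call takes 0.05 s, during which the arm holds its last target. There are 200 camera calls.

### The job

Pack the wrapping kit into the wooden tray: stand the cord spool over the peg, the glue jar upright in the round well and the brass collar, opening up, in the square dish, and lay the glue brush flat, bristles either way, in both saddles of its rest with the middle of the handle between them. Leave the roll of tape and the plain wooden spatula where they lie on the bench. Let go of everything at the end.

Things in the scene. Friction and masses are not known exactly. Their poses are not given: they have to be found in the camera images.
- spool: Spool of black cord wound on a cardboard tube, standing on end: cord 56 mm in diameter from 6 to 50 mm up, tube 36 mm outside, 56 mm high, with a 30 mm bore right through. Rigid, about 90 g. Origin: centre of the underside, z up along the bore.
- jar: Squat white glue jar with grey lid and paper label, closed, standing upright: 46 mm in diameter, 60 mm high, about 130 g. Origin: centre of the underside, z up.
- collar: Oval brass collar (hollow ring, 3 mm wall), standing on its edge face so the opening looks up: 46 mm long (its y), 30 mm wide (its x, flat sides), 24 mm high, about 60 g. Origin: centre of the underside, z up.
- brush: Flat glue brush that lies flat on the table (underside at z = 0). Origin: on the underside of the handle, 17 mm from its middle, near the balance point; y along the brush towards the bristles, z up. Wooden handle 20 mm wide (x), 14 mm thick, from y = -95 to +60 mm; steel ferrule and black bristles 30 mm wide from +60 to +101 mm. About 50 g.
- tape: LOOK-ALIKE, stays where it is: roll of brown tape lying flat, a ring 68 mm outside, 50 mm inside, only 24 mm high. Origin: centre of the underside.
- spatula: LOOK-ALIKE, stays where it is: plain wooden glue spatula, no metal, no bristles; lies flat on the table (underside at z = 0). Origin: on the underside, y along it towards the thin blade. Handle 20 mm wide, 12 mm thick, from y = -95 to +50 mm; blade 30 mm wide, 6 mm thick, to +95 mm.
- peg_stand: Spool's place: wooden disc 68 mm wide, 4 mm thick, with an upright peg 12 mm in diameter, its top 40 mm above the origin. The spool goes over the peg and stands on the disc. It stands in an open wooden tray 210 x 300 mm (rim 20 mm, floor 7 mm above the table) that holds all four places. Fixed on the tray floor. Origin: centre of underside; y along the tray's 300 mm side.
- round_well: Jar's place: round grey well, 74 mm outside, 66 mm inside, inner floor 3 mm and rim 13 mm above the origin. Peg, well and dish form a row along y, 90 mm apart in any order, 45 mm from the tray's middle line towards the robot. Fixed on the tray floor. Origin: centre of underside; y along the tray's 300 mm side.
- square_dish: Collar's place: nearly square grey dish, 72 (x) x 80 (y) mm outside, 64 x 72 mm inside, inner floor 4 mm and rim 12 mm above the origin. Fixed on the tray floor. Origin: centre of underside; y along the tray's 300 mm side.
- brush_rest: Brush's place, 100 mm beyond the row: foot 50 x 110 mm, 4 mm thick, with two forked saddles 12 mm thick at y = -35 and +35 mm. They carry the handle along y, 16 mm above the origin, between prongs 38 mm apart in x that rise to 30 mm; the fingers fit between the saddles. Fixed on the tray floor. Origin: centre of underside; y along the tray's 300 mm side.
There are look-alikes about, which are no part of the job. What is shaped like the brush but blue or purple is not meant.

How it is judged:
At the end, for the whole second after the job is handed in: Spool over the peg on its foot (axis within 13 mm); jar upright on the well's floor (14 mm); collar opening up on the dish's floor (30 mm); brush flat in both saddles (13 mm across, 45 mm along, 0.25 rad); tilts under 0.12 rad; tape and spatula moved under 25 mm; all released, at rest (horizontal distance between spool and peg_stand below 0.013 m and z of spool in the frame of peg_stand between 0.001 and 0.008 m and angle between each of spool, jar, collar, brush's own z axis and vertical below 0.12 rad and linear speed of each of spool, jar, collar, brush below 0.02 m/s and angular speed of each of spool, jar, collar, brush below 0.3 rad/s and contact force between each of spool, jar, collar, brush and the fingers below 0.1 N and horizontal distance between jar and round_well below 0.014 m and z of jar in the frame of round_well between 0 and 0.007 m and horizontal distance between collar and square_dish below 0.03 m and z of collar in the frame of square_dish between 0.001 and 0.008 m and x of brush in the frame of brush_rest between -0.013 and 0.013 m and y of brush in the frame of brush_rest between -0.045 and 0.045 m and z of brush in the frame of brush_rest between 0.012 and 0.02 m and angle between the y axis of brush and the y axis of brush_rest, either way round below 0.25 rad and distance of each of tape, spatula from where it was at the start of the episode below 0.025 m); the robot touches nothing.
It fails at once if the roll of tape was moved from its place (distance of tape from where it was at the start of the episode above 0.025 m).
It fails at once if the wooden spatula was moved from its place (distance of spatula from where it was at the start of the episode above 0.025 m).
It also fails if it takes over 99 s, if anything falls off the work surface, if the arm or the gripper's body presses on something with over 40 N, if the wrist force passes 120 N, or if a joint passes its speed limit or range.

## Working session

There is one attempt and no reset: what is moved stays moved. The work goes in short steps, Python scripts to look and compute and a tool call to move; the robot and the scene stay as the last step left them, time stands still between calls to the robot, and variables do not carry over. Pictures are saved under pics/ and viewed, at most 14 in all, crops included, and the job is handed in when it is done.

Besides the shell and the picture viewer there is one more tool, called as name([rows], argument=value, ...), one row to a line, values as JSON. drive_tool: Moves the arm, as the interface text tells. Its arguments: {"type":"object","properties":{"grip":{"type":"array","items":{"type":"number"}},"travel":{"type":"array","items":{"type":"array","items":{"type":"number"}}},"yaw":{"type":"array","items":{"type":"number"}},"squeeze":{"type":"number"}},"required":["grip","travel","yaw"]}

```bash
ls; mkdir -p pics; cat > h.py <<'E'
import numpy as np, cv2, json
from bench import observe, get_image, order, bot
def shot(name,fn):
    g=get_image(name); cv2.imwrite('pics/'+fn,g['img'])
    np.savez('pics/'+fn+'.npz',**{k:v for k,v in g.items()})
    return g
def load(fn): return dict(np.load('pics/'+fn+'.npz'))
def px2w(g,uv,z):
    K=np.array([[g['fx'],0,g['cx']],[0,g['fy'],g['cy']],[0,0,1.]])
    d=(np.array(uv,float)-[g['cx'],g['cy']])/[g['fx'],g['fy']]
    u=d.copy()
    for _ in range(30): u=d/(1+g['k1']*(u@u))
    R=np.array(g['R']);t=np.array(g['t'])
    r=R.T@np.array([u[0],u[1],1]); c=-R.T@t
    return c+r*(z-c[2])/r[2]
def w2px(g,X):
    p=np.array(g['R'])@np.array(X,float)+g['t']; u=p[:2]/p[2]
    u=u*(1+g['k1']*(u@u)); return u*[g['fx'],g['fy']]+[g['cx'],g['cy']]
E
python3 - <<'E'
from h import *
for n in ['scene','top','wrist']:
    g=shot(n,n+'0.png'); print(n,g['fx'],g['k1'],-np.array(g['R']).T@g['t'])
    cv2.imwrite('pics/'+n+'0big.png',cv2.resize(g['img'],(800,600)))
s=observe();print(s['eef_pos'],s['tool_rot'],s['clock'],s['gripper_width'],bot.grasp_offset)
E
```

```text
pics
scene 348.2465935934519 0.013241368999835875 [1.035788   0.46778648 0.70707396]
top 477.9468594244941 -0.19519811962787392 [0.23425683 0.10755718 1.57641045]
wrist 329.1326164149706 -0.06791146586104677 [0.20702925 0.59540974 0.37285093]
[0.27496864 0.56083911 0.23071768] [[-8.97878184e-01  4.40243767e-01 -4.39304263e-04]
 [ 4.40243974e-01  8.97877485e-01 -1.12483706e-03]
 [-1.00761099e-04 -1.20336771e-03 -9.99999271e-01]] 0.15 0.9993077483159771 0.0187
```

View pics/top0big.png

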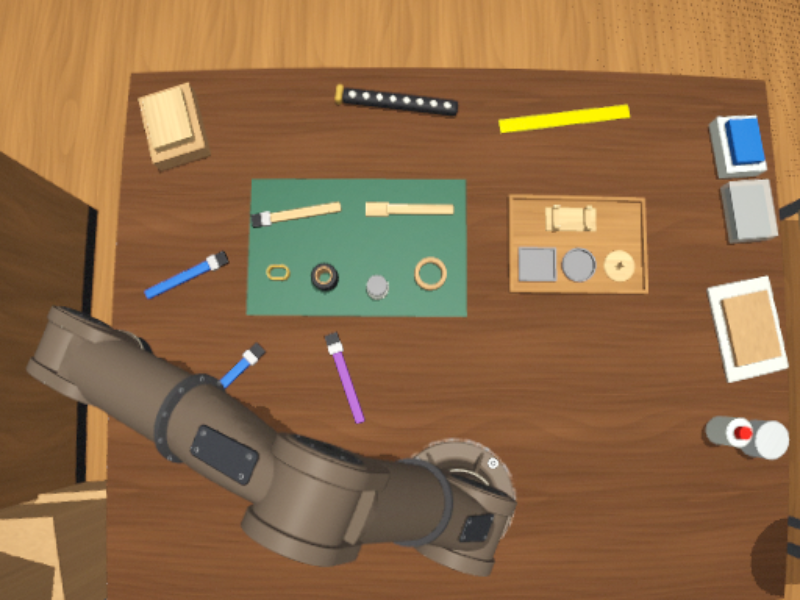

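View pics/scene0big.png

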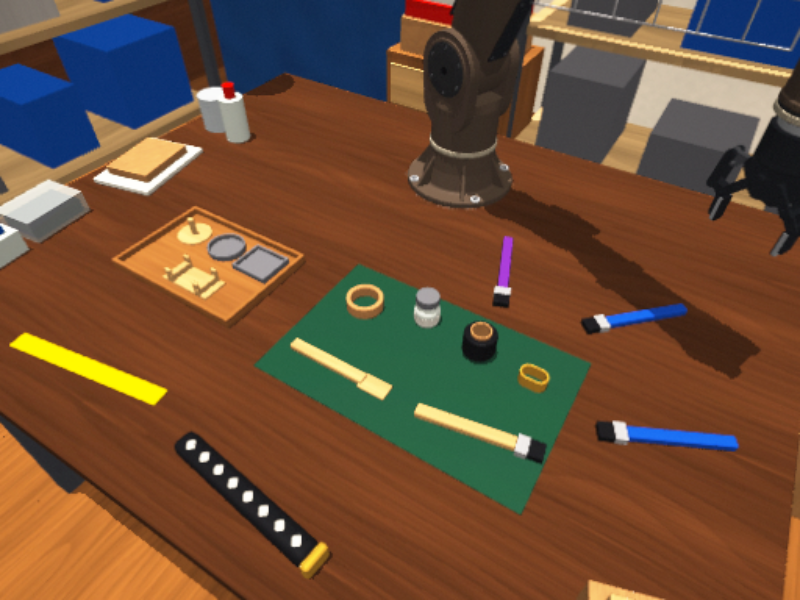

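Top view (800x600 picture): the brush is the wooden one with black bristles, (258,218)–(340,207). It could be mistaken for the spatula (410,209), the blue brushes (187,275) and (240,367), or the purple one (345,380). The spool is the black one at (324,277); its look-alike is the tape at (430,273). The collar is at (278,271) and the jar at (376,287). In the tray, the dish is at (537,265), the well at (578,265), the peg at (620,266) and the rest at (571,219). I'll check these in one close crop.

```bash
python3 - <<'E'
from h import *
g=load('top0.png'); c=g['img'][108:212,154:420]
cv2.imwrite('pics/crop1.png',cv2.resize(c,None,fx=3,fy=3,interpolation=cv2.INTER_CUBIC))
E
```

```text
(no output)
```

View pics/crop1.png

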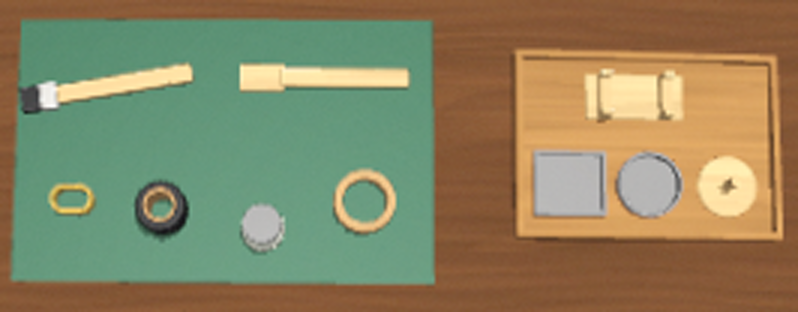

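Crop 1 confirms the choice. The brush with ferrule and black bristles runs (21,101)–(191,73), and the spatula is at (325,77) with no metal. The spool's bore is at (158,203), the jar lid at (262,226), the collar at (72,199) and the tape at (365,201). The dish is at (570,184), the well at (648,184), the peg disc at (727,187) and the rest at (636,96).

```bash
python3 - <<'E'
from h import *
g=load('top0.png')
P=dict(spool=((158,203),.056),jar=((262,226),.06),collar=((72,199),.024),tape=((365,201),.024),
 brush_tail=((191,73),.014),brush_tip=((22,99),.007),spat_tail=((409,78),.012),spat_tip=((240,77),.006),
 dish=((569,183),.019),well=((648,184),.020),peg=((727,186),.011),pegtop=((731,186),.047),sadL=((605,95),.03),sadR=((667,97),.03),
 trTL=((516,50),.02),trTR=((776,55),.02),trBL=((516,239),.02),trBR=((782,239),.02))
W={}
for k,((x,y),z) in P.items():
    W[k]=px2w(g,(154+(x+.5)/3-.5,108+(y+.5)/3-.5),z); print(k,W[k].round(4))
d=lambda a,b:np.linalg.norm((W[a]-W[b])[:2])
print('brush len .196',d('brush_tail','brush_tip'),'spat .19',d('spat_tail','spat_tip'),'row .09',d('dish','well'),d('well','peg'),'saddles .07',d('sadL','sadR'))
s=load('scene0.png'); im=s['img'].copy()
for k in P:
    u=w2px(s,W[k]); cv2.circle(im,(int(u[0]),int(u[1])),1,(255,0,255),-1)
cv2.imwrite('pics/scene_ov.png',cv2.resize(im[120:320,50:400],(800,457),interpolation=cv2.INTER_CUBIC))
E
```

```text
spool [0.4651 0.2761 0.056 ]
jar [0.4402 0.1637 0.06  ]
collar [0.474  0.3752 0.024 ]
tape [0.4734 0.0525 0.024 ]
brush_tail [0.6191 0.2469 0.014 ]
brush_tip [0.5909 0.4391 0.007 ]
spat_tail [0.6148 0.0027 0.012 ]
spat_tip [0.6165 0.1923 0.006 ]
dish [ 0.4957 -0.1737  0.019 ]
well [ 0.4951 -0.2624  0.02  ]
peg [ 0.4952 -0.3554  0.011 ]
pegtop [ 0.4892 -0.3493  0.047 ]
sadL [ 0.5933 -0.2145  0.03  ]
sadR [ 0.592  -0.2849  0.03  ]
trTL [ 0.6462 -0.1172  0.02  ]
trTR [ 0.6454 -0.4171  0.02  ]
trBL [ 0.4328 -0.1136  0.02  ]
trBR [ 0.4344 -0.4143  0.02  ]
brush len .196 0.194216251436602 spat .19 0.18955327694289079 row .09 0.08873511467480717 0.09293789740826598 saddles .07 0.07034750480320905
```

View pics/scene_ov.png

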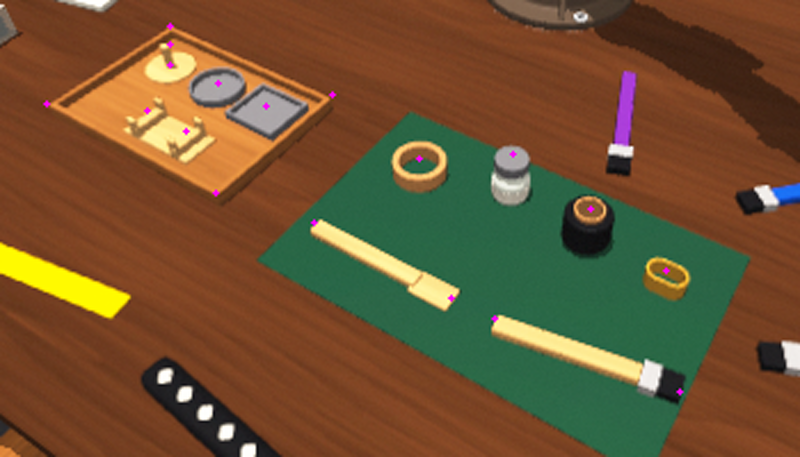

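The overlay on the scene view matches: the dots land on the tube top, lid, collar, peg top and tray corners, and the lengths agree within about 3 mm. First I'll go towards the collar while turning the tool so that its y points along world x.

drive_tool([
  [-4.3, -1.3, 0],
  [-4.5, -0.5, 0],
  [-4.5, 0.3, 0],
  [-4.4, 1.2, 0],
  [-4.1, 1.9, 0],
], grip=[1, 1, 1, 1, 1], yaw=[0.186, 0.186, 0.186, 0.186, 0.186], squeeze=40)

```text
clock: 0.78
eef_pos: [0.4406, 0.405, 0.2312]
tool_rot: [[-0.178, 0.984, -0.0], [0.984, 0.178, -0.0], [-0.0, -0.0, -1.0]]
ft_force: [-0.8, 0.7, -0.7]
gripper_width: 0.997
grasp_force: 0.0
```

drive_tool([
  [0, 0, 2],
  [-3, 3.4, 3],
  [0, 0, 0],
  [0, 0, 0],
  [0, 0, 0],
], grip=[1, 1, 1, 1, 1], yaw=[0.183, 0, 0, 0, 0])

```text
clock: 1.4
eef_pos: [0.4733, 0.3774, 0.1818]
tool_rot: [[-0.003, 1.0, 0.0], [1.0, 0.003, 0.001], [0.001, 0.0, -1.0]]
ft_force: [-0.2, -0.3, 0.7]
gripper_width: 1.001
grasp_force: 0.0
```

```bash
python3 - <<'E'
from h import *
g=shot('wrist','w1.png'); cv2.imwrite('pics/w1b.png',cv2.resize(g['img'],(800,600)))
s=observe();print(s['eef_pos'],s['tool_rot'].round(3) if hasattr(s['tool_rot'],'round') else s['tool_rot'])
E
```

```text
[0.47324959 0.37740168 0.18185989] [[-0.004  1.     0.   ]
 [ 1.     0.004  0.001]
 [ 0.001  0.    -1.   ]]
```

View pics/w1b.png

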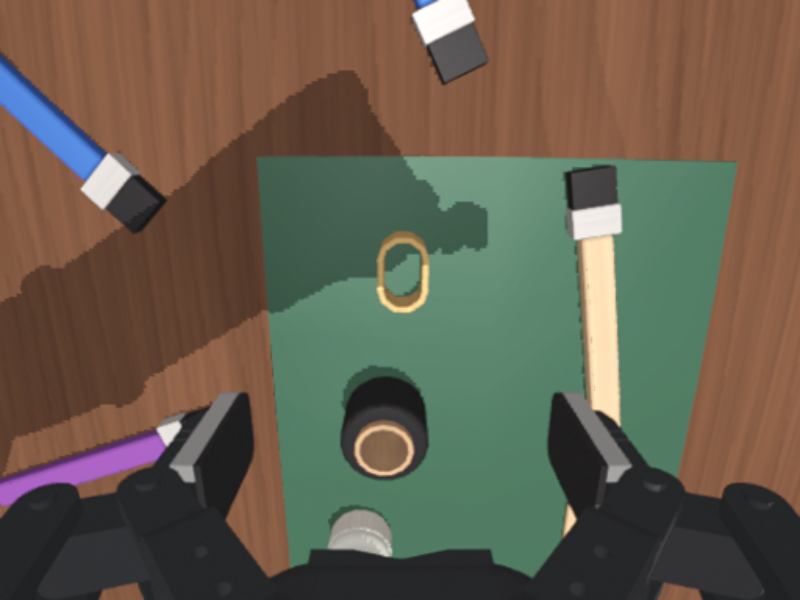

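The wrist view shows the collar's top centre at (403,271), long axis along world y. The spool top is at (384,449). The brush's ferrule/handle joint is at (597,237), and its handle edges are visible.

```bash
python3 - <<'E'
from h import *
g=load('w1.png')
for k,(x,y),z in [('collar',(403,271),.024),('spool',(384,449),.056),('bristletip',(591,168),.01),('joint',(597,238),.014),('hL',(583,330),.014),('hR',(619,330),.014)]:
    print(k,px2w(g,((x+.5)*.64-.5,(y+.5)*.64-.5),z).round(4))
E
```

```text
collar [0.4753 0.3793 0.024 ]
spool [0.4644 0.2767 0.056 ]
bristletip [0.5878 0.4402 0.01  ]
joint [0.5946 0.3985 0.014 ]
hL [0.5925 0.3382 0.014 ]
hR [0.6164 0.3382 0.014 ]
```

drive_tool([
  [0.1, 0.2, 6],
  [0, 0, 6],
  [0, 0, 5.1],
  [0, 0, 0],
  [0, 0, 0],
], grip=[1, 1, 1, 1, 1], yaw=[0, 0, 0, 0, 0])

```text
clock: 2.08
eef_pos: [0.4767, 0.3784, 0.0123]
tool_rot: [[-0.002, 1.0, 0.002], [1.0, 0.002, 0.002], [0.002, 0.002, -1.0]]
ft_force: [0.7, 0.0, 1.4]
gripper_width: 0.998
grasp_force: 0.0
```

drive_tool([
  [0, 0, 0],
  [0, 0, 0],
  [0, 0, 0],
  [0, 0, 0],
  [0, 0, 0],
], grip=[-1, -1, -1, -1, -1], yaw=[0, 0, 0, 0, 0])

```text
clock: 2.7
eef_pos: [0.4762, 0.3777, 0.0114]
tool_rot: [[-0.002, 1.0, 0.001], [1.0, 0.002, 0.001], [0.001, 0.001, -1.0]]
ft_force: [-1.4, -0.9, 7.4]
gripper_width: 0.341
grasp_force: 39.1
```

drive_tool([
  [0, 0, -4],
  [0, 0, -6],
  [-2, 0, -4],
  [-5, 0, 0],
  [-6, 0, 0],
], grip=[-1, -1, -1, -1, -1], yaw=[0, 0, 0, 0, 0])

```text
clock: 3.32
eef_pos: [0.4761, 0.2469, 0.1511]
tool_rot: [[-0.004, 1.0, 0.002], [1.0, 0.004, 0.001], [0.001, 0.002, -1.0]]
ft_force: [1.1, -1.5, 0.1]
gripper_width: 0.336
grasp_force: 40.4
```

drive_tool([
  [-6, 0, 0],
  [-6, 0.5, 0],
  [-6, 0.5, 0],
  [-6, 0.5, 0],
  [-6, 0.5, 0],
], grip=[-1, -1, -1, -1, -1], yaw=[0, 0, 0, 0, 0])

```text
clock: 3.95
eef_pos: [0.4966, -0.0545, 0.1507]
tool_rot: [[-0.002, 1.0, 0.001], [1.0, 0.002, 0.0], [0.0, 0.001, -1.0]]
ft_force: [1.2, -0.2, -0.6]
gripper_width: 0.338
grasp_force: 40.4
```

drive_tool([
  [-6, 0, 0],
  [-4, 0, 0],
  [-2.3, 0, 0],
  [0, 0, 0],
  [0, 0, 0],
], grip=[-1, -1, -1, -1, -1], yaw=[0, 0, 0, 0, 0])

```text
clock: 4.58
eef_pos: [0.4968, -0.1747, 0.1503]
tool_rot: [[-0.003, 1.0, -0.0], [1.0, 0.003, 0.001], [0.001, -0.0, -1.0]]
ft_force: [1.8, -0.4, -1.2]
gripper_width: 0.344
grasp_force: 40.4
```

drive_tool([
  [0, 0, 5],
  [0, 0, 5],
  [0, 0, 2],
  [0, 0, 0.6],
  [0, 0, 0],
], grip=[-1, -1, -1, -1, -1], yaw=[0, 0, 0, 0, 0])

```text
clock: 5.2
eef_pos: [0.4972, -0.175, 0.0247]
tool_rot: [[-0.003, 1.0, 0.0], [1.0, 0.003, 0.0], [0.0, 0.0, -1.0]]
ft_force: [0.1, -0.3, -0.2]
gripper_width: 0.339
grasp_force: 40.4
```

drive_tool([
  [0, 0, 0.1],
  [0, 0, 0],
  [0, 0, 0],
  [0, 0, -4],
  [0, 0, -6],
], grip=[-0.1, -0.1, -0.1, -0.1, 0.5], yaw=[0, 0, 0, 0, 0])

```text
clock: 5.82
eef_pos: [0.4957, -0.1754, 0.1234]
tool_rot: [[-0.002, 1.0, -0.003], [1.0, 0.002, 0.0], [0.0, -0.003, -1.0]]
ft_force: [0.8, -0.4, 0.2]
gripper_width: 0.65
grasp_force: 0.0
```

drive_tool([
  [-2, 0, -6],
  [-3, 0, 0],
  [-3, 0, 0],
  [0, 0, 0],
  [0, 0, 0],
], grip=[1, 1, 1, 1, 1], yaw=[0, 0, 0, 0, 0])

```text
clock: 6.45
eef_pos: [0.4969, -0.2549, 0.1825]
tool_rot: [[-0.002, 1.0, -0.0], [1.0, 0.002, 0.001], [0.001, -0.0, -1.0]]
ft_force: [0.6, 0.0, 0.5]
gripper_width: 1.001
grasp_force: 0.0
```

```bash
python3 - <<'E'
from h import *
g=shot('wrist','w2.png'); cv2.imwrite('pics/w2b.png',cv2.resize(g['img'],(800,600)))
print(observe()['eef_pos'])
E
```

```text
[ 0.49703962 -0.25442278  0.18243688]
```

View pics/w2b.png

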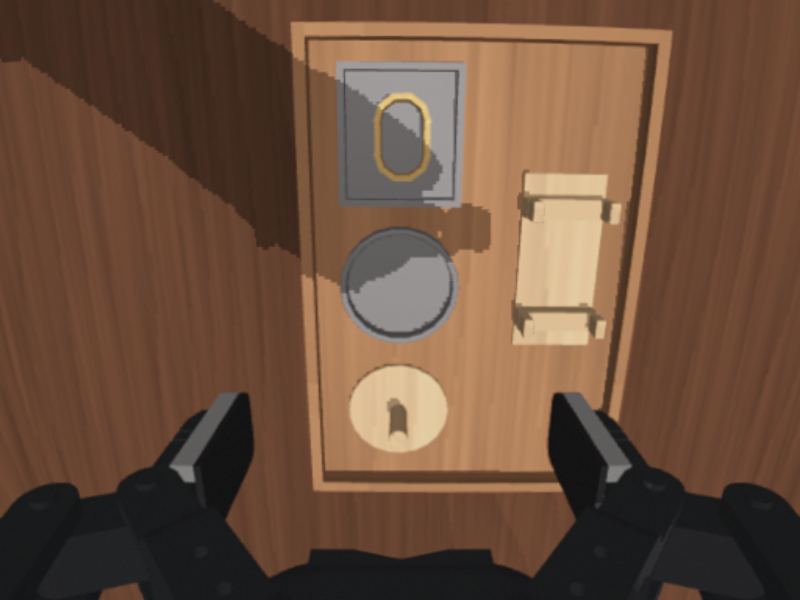

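The collar lies in the dish at (402,137). The well is centred at (400,285), the disc at (398,408) and the peg top at (398,438). The rest's foot corners are (525,174), (607,175), (514,344) and (588,346).

```bash
python3 - <<'E'
from h import *
g=load('w2.png')
for k,(x,y),z in [('dish',(401,134),.019),('collar',(402,137),.035),('well',(400,285),.02),('disc',(398,408),.011),('pegtop',(398,438),.047),('f1',(525,174),.011),('f2',(607,175),.011),('f3',(514,344),.011),('f4',(588,346),.011)]:
    print(k,px2w(g,((x+.5)*.64-.5,(y+.5)*.64-.5),z).round(4))
E
```

```text
dish [ 0.4974 -0.174   0.019 ]
collar [ 0.498  -0.1758  0.035 ]
well [ 0.4971 -0.2631  0.02  ]
disc [ 0.496  -0.3532  0.011 ]
pegtop [ 0.4962 -0.3541  0.047 ]
f1 [ 0.5716 -0.1963  0.011 ]
f2 [ 0.6215 -0.1962  0.011 ]
f3 [ 0.5723 -0.3056  0.011 ]
f4 [ 0.622  -0.3071  0.011 ]
```

drive_tool([
  [3, 0, 0],
  [6, 0, 0],
  [6, 0, 0],
  [6, 0, 0],
  [6, 0, 0],
], grip=[1, 1, 1, 1, 1], yaw=[0, 0, 0, 0, 0])

```text
clock: 7.12
eef_pos: [0.4959, 0.0176, 0.1827]
tool_rot: [[-0.004, 1.0, 0.0], [1.0, 0.004, 0.001], [0.001, 0.0, -1.0]]
ft_force: [1.6, 0.8, -0.5]
gripper_width: 0.999
grasp_force: 0.0
```

drive_tool([
  [6, -0.8, 0],
  [6, -0.8, 0],
  [6, -0.8, 0],
  [5, -0.8, 2],
  [3, 0, 2],
], grip=[1, 1, 1, 1, 1], yaw=[0, 0, 0, 0, 0])

```text
clock: 7.75
eef_pos: [0.462, 0.2787, 0.1422]
tool_rot: [[-0.007, 1.0, -0.0], [1.0, 0.007, 0.002], [0.002, -0.0, -1.0]]
ft_force: [-0.5, -0.1, 0.3]
gripper_width: 0.996
grasp_force: 0.0
```

drive_tool([
  [-0.2, 0.3, 2],
  [0, 0, 5],
  [0, 0, 4],
  [0, 0, 1.4],
  [0, 0, 0],
], grip=[1, 1, 1, 1, 1], yaw=[0, 0, 0, 0, 0])

```text
clock: 8.38
eef_pos: [0.4665, 0.2727, 0.0185]
tool_rot: [[-0.003, 1.0, -0.001], [1.0, 0.003, -0.001], [-0.001, -0.001, -1.0]]
ft_force: [0.1, -0.2, 0.8]
gripper_width: 1.001
grasp_force: 0.0
```

drive_tool([
  [0, 0, 0],
  [0, 0, 0],
  [0, 0, 0],
  [0, 0, 0],
  [0, 0, 0],
], grip=[-1, -1, -1, -1, -1], yaw=[0, 0, 0, 0, 0])

```text
clock: 9.0
eef_pos: [0.4678, 0.2732, 0.0204]
tool_rot: [[-0.002, 1.0, 0.002], [1.0, 0.002, 0.002], [0.002, 0.002, -1.0]]
ft_force: [-2.1, -0.8, 9.0]
gripper_width: 0.648
grasp_force: 40.4
```

drive_tool([
  [0, 0, -4],
  [0, 0, -6],
  [-2, 0, -4],
  [-5, 0, -2],
  [-6, 0, 0],
], grip=[-1, -1, -1, -1, -1], yaw=[0, 0, 0, 0, 0])

```text
clock: 9.62
eef_pos: [0.4686, 0.1424, 0.1813]
tool_rot: [[-0.004, 1.0, 0.005], [1.0, 0.004, 0.003], [0.003, 0.005, -1.0]]
ft_force: [1.2, -0.7, -1.3]
gripper_width: 0.644
grasp_force: 43.2
```

drive_tool([
  [-6, 0, 0],
  [-6, 0.5, 0],
  [-6, 0.5, 0],
  [-6, 0.5, 0],
  [-6, 0.5, 0],
], grip=[-1, -1, -1, -1, -1], yaw=[0, 0, 0, 0, 0])

```text
clock: 10.25
eef_pos: [0.488, -0.1593, 0.1797]
tool_rot: [[-0.002, 1.0, 0.002], [1.0, 0.002, 0.0], [0.0, 0.002, -1.0]]
ft_force: [1.4, -0.0, -1.0]
gripper_width: 0.642
grasp_force: 43.2
```

drive_tool([
  [-6, 0.5, 0],
  [-6, 0.2, 0],
  [-5, 0, 0],
  [-3, 0, 0],
  [0, 0, 0],
], grip=[-1, -1, -1, -1, -1], yaw=[0, 0, 0, 0, 0])

```text
clock: 10.88
eef_pos: [0.4941, -0.3606, 0.1795]
tool_rot: [[0.002, 1.0, 0.001], [1.0, -0.002, -0.002], [-0.002, 0.001, -1.0]]
ft_force: [-0.9, -0.3, -0.8]
gripper_width: 0.64
grasp_force: 43.2
```

```bash
python3 - <<'E'
from h import *
g=shot('wrist','w3.png'); cv2.imwrite('pics/w3b.png',cv2.resize(g['img'],(800,600)))
g=shot('scene','s3.png'); cv2.imwrite('pics/s3b.png',cv2.resize(g['img'][60:220,40:253],(800,600)))
print(observe()['eef_pos'])
E
```

```text
[ 0.49518326 -0.35705882  0.17900567]
```

View pics/w3b.png

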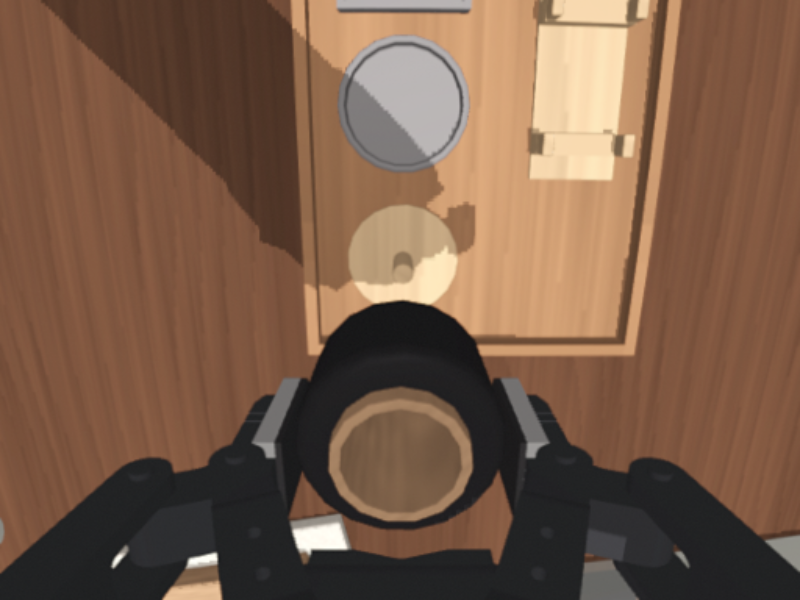

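The spool is held upright, top centre (401,456). The disc is at (402,256) and the peg top at (402,270).

```bash
python3 - <<'E'
from h import *
g=load('w3.png')
for k,(x,y),z in [('spool',(401,456),.215),('disc',(402,256),.011),('pegtop',(403,271),.047)]:
    print(k,px2w(g,((x+.5)*.64-.5,(y+.5)*.64-.5),z).round(4))
E
```

```text
spool [ 0.495  -0.3562  0.215 ]
disc [ 0.4957 -0.3524  0.011 ]
pegtop [ 0.4962 -0.3528  0.047 ]
```

drive_tool([
  [0.2, 0.1, 3],
  [0, 0, 5],
  [0, 0, 4],
  [0, 0, 2],
  [0, 0, 0.6],
], grip=[-1, -1, -1, -1, -1], yaw=[0, 0, 0, 0, 0])

```text
clock: 11.6
eef_pos: [0.4962, -0.3533, 0.0317]
tool_rot: [[-0.004, 1.0, -0.001], [1.0, 0.004, 0.002], [0.002, -0.001, -1.0]]
ft_force: [0.2, -0.2, 0.4]
gripper_width: 0.642
grasp_force: 43.2
```

drive_tool([
  [0, 0, 0.1],
  [0, 0, 0],
  [0, 0, 0],
  [0, 0, 0],
  [0, 0, -4],
], grip=[-1, 0.6, 0.6, 0.6, 0.7], yaw=[0, 0, 0, 0, 0])

```text
clock: 12.22
eef_pos: [0.4946, -0.3542, 0.0699]
tool_rot: [[-0.002, 1.0, -0.004], [1.0, 0.002, 0.003], [0.003, -0.004, -1.0]]
ft_force: [0.2, -0.4, -0.4]
gripper_width: 0.847
grasp_force: 0.0
```

drive_tool([
  [0, 0, -6],
  [2, 0, -5],
  [6, 0, 0],
  [6, 0, 0],
  [6, 0, 0],
], grip=[1, 1, 1, 1, 1], yaw=[0, 0, 0, 0, 0])

```text
clock: 12.85
eef_pos: [0.4958, -0.1537, 0.1821]
tool_rot: [[-0.002, 1.0, 0.001], [1.0, 0.002, 0.0], [0.0, 0.001, -1.0]]
ft_force: [0.7, -0.5, -0.6]
gripper_width: 1.001
grasp_force: 0.0
```

drive_tool([
  [6, -1, 0],
  [6, -1, 0],
  [6, -1, 0],
  [6, -1, 0],
  [4, -1.5, 0],
], grip=[1, 1, 1, 1, 1], yaw=[0, 0, 0, 0, 0])

```text
clock: 13.48
eef_pos: [0.4398, 0.1273, 0.182]
tool_rot: [[-0.004, 1.0, 0.001], [1.0, 0.004, 0.001], [0.001, 0.001, -1.0]]
ft_force: [0.7, -0.1, -1.0]
gripper_width: 1.002
grasp_force: 0.0
```

```bash
python3 - <<'E'
from h import *
g=shot('wrist','w4.png'); cv2.imwrite('pics/w4b.png',cv2.resize(g['img'],(800,600)))
print(observe()['eef_pos'])
E
```

```text
[0.43757547 0.1319714  0.18158434]
```

View pics/w4b.png

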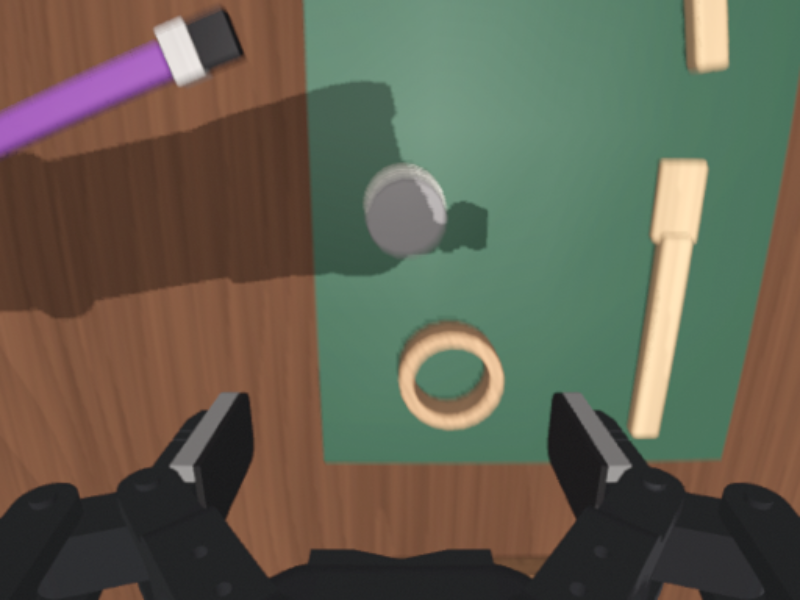

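The jar lid's top is centred at (406,217). The tape is at (451,380), well clear in y.

```bash
python3 - <<'E'
from h import *
g=load('w4.png')
for k,(x,y),z in [('jar',(406,217),.06),('tape',(451,381),.024)]:
    print(k,px2w(g,((x+.5)*.64-.5,(y+.5)*.64-.5),z).round(4))
E
```

```text
jar [0.4432 0.1668 0.06  ]
tape [0.4735 0.0564 0.024 ]
```

drive_tool([
  [3.4, 0.4, 0],
  [0, 0, 3],
  [0, 0, 6],
  [0, 0, 5],
  [0, 0, 2],
], grip=[1, 1, 1, 1, 1], yaw=[0, 0, 0, 0, 0])

```text
clock: 14.15
eef_pos: [0.443, 0.1574, 0.0193]
tool_rot: [[-0.001, 1.0, -0.003], [1.0, 0.001, -0.002], [-0.002, -0.003, -1.0]]
ft_force: [-0.3, -0.1, 0.1]
gripper_width: 1.0
grasp_force: 0.0
```

drive_tool([
  [0, 0, 0],
  [0, 0, 0],
  [0, 0, 0],
  [0, 0, 0],
  [0, 0, 0],
], grip=[1, -1, -1, -1, -1], yaw=[0, 0, 0, 0, 0])

```text
clock: 14.78
eef_pos: [0.445, 0.1588, 0.023]
tool_rot: [[-0.002, 1.0, 0.002], [1.0, 0.002, 0.001], [0.001, 0.002, -1.0]]
ft_force: [-1.8, -0.7, 11.8]
gripper_width: 0.508
grasp_force: 39.0
```

drive_tool([
  [0, 0, -4],
  [0, 0, -6],
  [-1, 0, -4],
  [-4, 0, -2],
  [-6, 0, 0],
], grip=[-1, -1, -1, -1, -1], yaw=[0, 0, 0, 0, 0])

```text
clock: 15.4
eef_pos: [0.4458, 0.049, 0.184]
tool_rot: [[-0.006, 1.0, 0.005], [1.0, 0.006, 0.002], [0.002, 0.005, -1.0]]
ft_force: [0.9, -1.1, -1.6]
gripper_width: 0.503
grasp_force: 41.7
```

drive_tool([
  [-6, 1, 0],
  [-6, 1, 0],
  [-6, 1, 0],
  [-6, 1, 0],
  [-5, 1, 0],
], grip=[-1, -1, -1, -1, -1], yaw=[0, 0, 0, 0, 0])

```text
clock: 16.02
eef_pos: [0.4949, -0.2439, 0.1824]
tool_rot: [[-0.001, 1.0, 0.001], [1.0, 0.001, -0.0], [-0.0, 0.001, -1.0]]
ft_force: [0.7, 0.6, -1.4]
gripper_width: 0.502
grasp_force: 41.7
```

drive_tool([
  [-3, 0.2, 0],
  [0, 0, 0],
  [0, 0, 0],
  [0, 0, 0],
  [0, 0, 0],
], grip=[-1, -1, -1, -1, -1], yaw=[0, 0, 0, 0, 0])

```text
clock: 16.65
eef_pos: [0.4973, -0.2704, 0.1817]
tool_rot: [[-0.003, 1.0, 0.0], [1.0, 0.003, 0.0], [0.0, 0.0, -1.0]]
ft_force: [0.7, 0.4, -1.0]
gripper_width: 0.509
grasp_force: 41.7
```

```bash
python3 - <<'E'
from h import *
g=shot('wrist','w5.png'); cv2.imwrite('pics/w5b.png',cv2.resize(g['img'],(800,600)))
print(observe()['eef_pos'])
E
```

```text
[ 0.49724676 -0.27057597  0.18172777]
```

View pics/w5b.png

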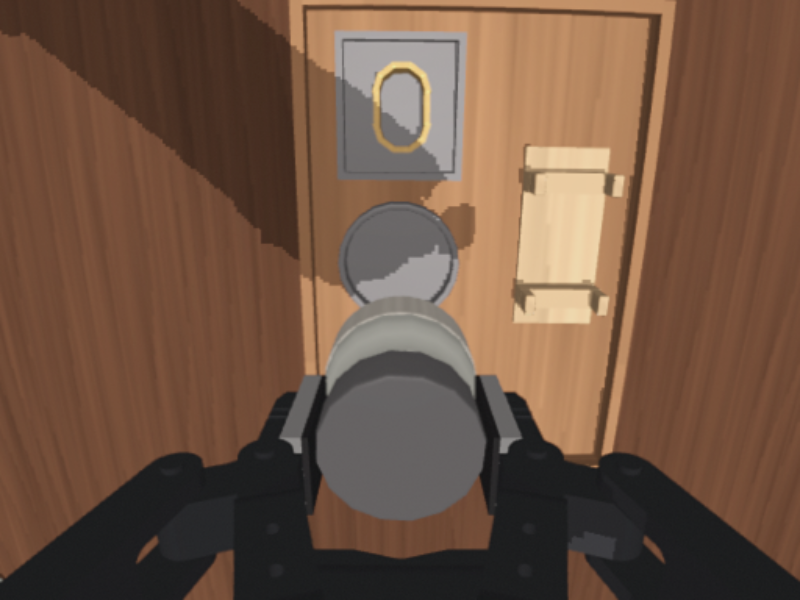

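```bash
python3 - <<'E'
from h import *
g=load('w5.png')
for k,(x,y),z in [('jar',(401,435),.219),('jarL',(316,435),.219),('jarR',(486,435),.219),('well',(399,260),.02)]:
    print(k,px2w(g,((x+.5)*.64-.5,(y+.5)*.64-.5),z).round(4))
E
```

```text
jar [ 0.4981 -0.259   0.219 ]
jarL [ 0.4782 -0.2592  0.219 ]
jarR [ 0.5181 -0.259   0.219 ]
well [ 0.4969 -0.2627  0.02  ]
```

The jar is held upright at about (0.498, -0.260), and the well is at (0.497, -0.263). I'll lower it with a small shift.

drive_tool([
  [-0.3, 0, 3],
  [0, 0, 5],
  [0, 0, 4],
  [0, 0, 2],
  [0, 0, 0.7],
], grip=[-1, -1, -1, -1, -1], yaw=[0, 0, 0, 0, 0])

```text
clock: 17.32
eef_pos: [0.4965, -0.2738, 0.0335]
tool_rot: [[-0.002, 1.0, -0.002], [1.0, 0.002, 0.001], [0.001, -0.002, -1.0]]
ft_force: [1.2, -0.4, -0.3]
gripper_width: 0.505
grasp_force: 41.7
```

drive_tool([
  [0, 0, 0.1],
  [0, 0, 0],
  [0, 0, 0],
  [0, 0, 0],
  [0, 0, -4],
], grip=[-1, 0.3, 0.3, 0.3, 0.4], yaw=[0, 0, 0, 0, 0])

```text
clock: 17.95
eef_pos: [0.4955, -0.2734, 0.0722]
tool_rot: [[-0.002, 1.0, -0.004], [1.0, 0.002, 0.002], [0.002, -0.004, -1.0]]
ft_force: [1.2, 0.0, 0.5]
gripper_width: 0.699
grasp_force: 0.0
```

drive_tool([
  [0, 0, -6],
  [2, 0, -4],
  [6, 1, 0],
  [6, 1, 0],
  [6, 1, 0],
], grip=[1, 1, 1, 1, 1], yaw=[0, 0, 0, 0, 0])

```text
clock: 18.58
eef_pos: [0.5269, -0.0726, 0.1742]
tool_rot: [[-0.002, 1.0, 0.001], [1.0, 0.002, 0.0], [0.0, 0.001, -1.0]]
ft_force: [1.4, 0.4, -0.6]
gripper_width: 0.999
grasp_force: 0.0
```

drive_tool([
  [6, 1, 0],
  [6, 1, 0],
  [6, 1, 0],
  [6, 1, 0],
  [6, 1, 0],
], grip=[1, 1, 1, 1, 1], yaw=[0, 0, 0, 0, 0])

```text
clock: 19.2
eef_pos: [0.5762, 0.2277, 0.174]
tool_rot: [[-0.002, 1.0, 0.001], [1.0, 0.002, 0.0], [0.0, 0.001, -1.0]]
ft_force: [0.8, -0.7, -0.1]
gripper_width: 1.0
grasp_force: 0.0
```

drive_tool([
  [6, 1, 0],
  [4, 1, 0],
  [0.5, 1, 2],
  [0, 0, 1],
  [0, 0, 0],
], grip=[1, 1, 1, 1, 1], yaw=[0, 0, 0, -0.154, 0])

```text
clock: 19.82
eef_pos: [0.6056, 0.329, 0.1423]
tool_rot: [[-0.153, 0.988, -0.002], [0.988, 0.153, -0.002], [-0.001, -0.002, -1.0]]
ft_force: [0.2, -0.6, -1.0]
gripper_width: 0.998
grasp_force: 0.0
```

```bash
python3 - <<'E'
from h import *
g=shot('wrist','w6.png'); cv2.imwrite('pics/w6b.png',cv2.resize(g['img'],(800,600)))
s=observe();print(s['eef_pos']); print(np.array(s['tool_rot']).round(3))
E
```

```text
[0.60596464 0.32923558 0.14321123]
[[-0.151  0.989 -0.001]
 [ 0.989  0.151 -0.001]
 [-0.001 -0.001 -1.   ]]
```

View pics/w6b.png

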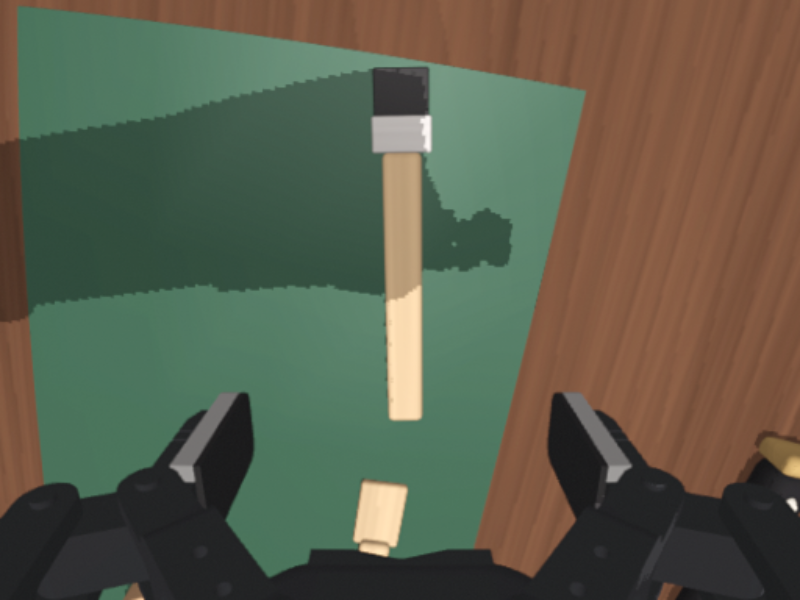

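The brush is centred and aligned between the fingers, handle from (402,153) to (405,419).

drive_tool([
  [0.3, 0, 4],
  [0, 0, 5],
  [0, 0, 3],
  [0, 0, 1.5],
  [0, 0, 0.3],
], grip=[1, 1, 1, 1, 1], yaw=[0, 0, 0, 0, 0])

```text
clock: 20.5
eef_pos: [0.6057, 0.3333, 0.0057]
tool_rot: [[-0.153, 0.988, 0.0], [0.988, 0.153, -0.0], [-0.0, 0.0, -1.0]]
ft_force: [0.0, -0.1, 0.0]
gripper_width: 0.995
grasp_force: 0.0
```

drive_tool([
  [0, 0, 0],
  [0, 0, 0],
  [0, 0, 0],
  [0, 0, 0],
  [0, 0, 0],
], grip=[-1, -1, -1, -1, -1], yaw=[0, 0, 0, 0, 0])

```text
clock: 21.12
eef_pos: [0.6058, 0.334, 0.0064]
tool_rot: [[-0.155, 0.988, 0.001], [0.988, 0.155, 0.001], [0.001, 0.001, -1.0]]
ft_force: [-1.3, 0.1, 5.6]
gripper_width: 0.217
grasp_force: 39.9
```

drive_tool([
  [0, 0, -4],
  [0, 0, -6],
  [0, 0, -4],
  [-2, 0, -2],
  [-6, 0, 0],
], grip=[-1, -1, -1, -1, -1], yaw=[0, 0, 0.154, 0, 0])

```text
clock: 21.75
eef_pos: [0.6054, 0.2557, 0.1662]
tool_rot: [[-0.011, 1.0, 0.002], [1.0, 0.011, 0.002], [0.002, 0.002, -1.0]]
ft_force: [2.2, -1.6, -0.1]
gripper_width: 0.219
grasp_force: 39.3
```

drive_tool([
  [-6, -0.2, 0],
  [-6, -0.2, 0],
  [-6, -0.2, 0],
  [-6, -0.2, 0],
  [-6, -0.1, 0],
], grip=[-1, -1, -1, -1, -1], yaw=[0, 0, 0, 0, 0])

```text
clock: 22.38
eef_pos: [0.5953, -0.0495, 0.1646]
tool_rot: [[-0.005, 1.0, -0.002], [1.0, 0.005, -0.001], [-0.001, -0.002, -1.0]]
ft_force: [0.9, -0.2, -0.9]
gripper_width: 0.216
grasp_force: 39.3
```

drive_tool([
  [-6, 0, 0],
  [-6, 0, 0],
  [-5, 0, 0],
  [-3.4, 0, 0],
  [0, 0, 0],
], grip=[-1, -1, -1, -1, -1], yaw=[0, 0, 0, 0, 0])

```text
clock: 23.0
eef_pos: [0.5945, -0.2555, 0.1646]
tool_rot: [[0.002, 1.0, -0.003], [1.0, -0.002, -0.002], [-0.002, -0.003, -1.0]]
ft_force: [-0.3, 0.8, -0.9]
gripper_width: 0.222
grasp_force: 39.3
```

```bash
python3 - <<'E'
from h import *
g=shot('wrist','w7.png'); cv2.imwrite('pics/w7b.png',cv2.resize(g['img'],(800,600)))
s=observe();print(s['eef_pos']); print(np.array(s['tool_rot']).round(3))
E
```

```text
[ 0.59538263 -0.25264549  0.16450888]
[[-0.001  1.    -0.002]
 [ 1.     0.001 -0.   ]
 [-0.    -0.002 -1.   ]]
```

View pics/w7b.png

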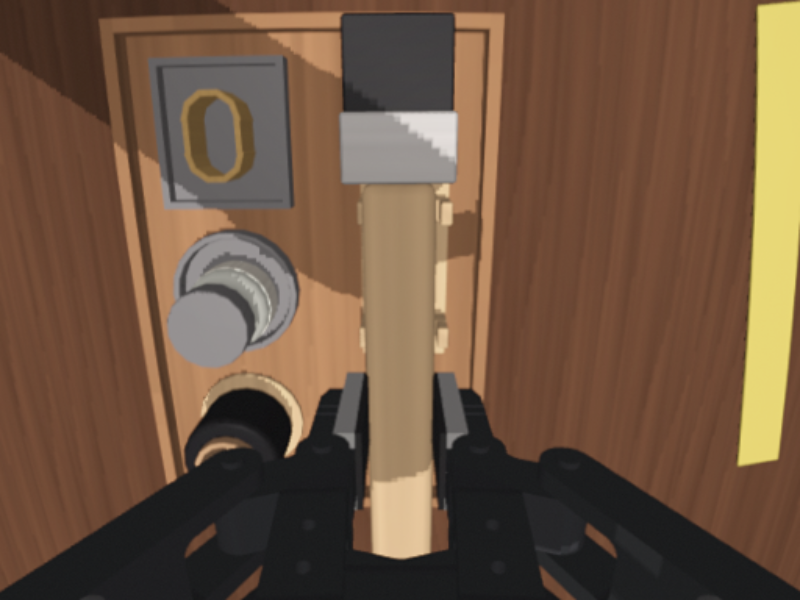

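The brush is held straight at (400,300), above the prongs whose centre is about (403,270). The jar stands in the well, the spool on the peg and the collar in the dish. Lowering the brush.

drive_tool([
  [0.2, 0.1, 3],
  [0, 0, 5],
  [0, 0, 3],
  [0, 0, 2],
  [0, 0, 0.4],
], grip=[-1, -1, -1, -1, -1], yaw=[0, 0, 0, 0, 0])

```text
clock: 23.68
eef_pos: [0.5978, -0.2473, 0.0304]
tool_rot: [[-0.003, 1.0, -0.002], [1.0, 0.003, 0.001], [0.001, -0.002, -1.0]]
ft_force: [0.2, 1.2, 0.0]
gripper_width: 0.22
grasp_force: 39.3
```

drive_tool([
  [0, 0, 0.1],
  [0, 0, 0],
  [0, 0, 0],
  [0, 0, 0],
  [0, 0, -4],
], grip=[-1, -0.2, -0.2, -0.2, -0.2], yaw=[0, 0, 0, 0, 0])

```text
clock: 24.3
eef_pos: [0.5967, -0.2472, 0.0686]
tool_rot: [[-0.002, 1.0, -0.005], [1.0, 0.002, 0.002], [0.002, -0.005, -1.0]]
ft_force: [0.6, 0.4, 0.2]
gripper_width: 0.401
grasp_force: 0.0
```

drive_tool([
  [0, 0, -6],
  [0, 0, -6],
  [6, 0, 0],
  [6, 0, 0],
  [6, 0, 0],
], grip=[-0.2, 0, 0, 0, 0], yaw=[0, 0, 0, 0, 0])

```text
clock: 24.92
eef_pos: [0.5981, -0.0665, 0.1911]
tool_rot: [[-0.002, 1.0, 0.001], [1.0, 0.002, 0.0], [0.0, 0.001, -1.0]]
ft_force: [1.2, -0.5, -1.3]
gripper_width: 0.503
grasp_force: 0.0
```

drive_tool([
  [6, 0, 0],
  [6, 0, 0],
  [4, 0, 0],
  [0, 0, 0],
  [0, 0, 0],
], grip=[0, 0, 0, 0, 0], yaw=[0, 0, 0, 0, 0])

```text
clock: 25.55
eef_pos: [0.5979, 0.0909, 0.1908]
tool_rot: [[-0.002, 1.0, 0.0], [1.0, 0.002, -0.001], [-0.001, 0.0, -1.0]]
ft_force: [0.5, -1.4, -0.1]
gripper_width: 0.497
grasp_force: 0.0
```

```bash
python3 - <<'E'
from h import *
g=shot('scene','s8.png'); a=cv2.resize(g['img'][120:220,60:210],(600,400),interpolation=cv2.INTER_CUBIC)
t=shot('top','t8.png'); b=cv2.resize(t['img'][110:200,154:420],(600,203),interpolation=cv2.INTER_CUBIC)
cv2.imwrite('pics/fin.png',np.vstack([a,b[:200]]))
print(observe()['eef_pos'],observe()['clock'])
E
```

```text
[0.59797911 0.08981821 0.19083003] 25.65
```

View pics/fin.png

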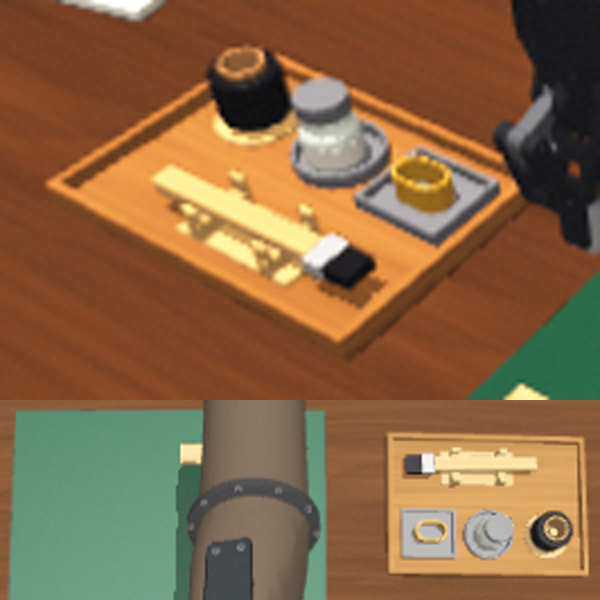

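The final view shows the brush in both saddles, the collar in the dish, the jar in the well and the spool on the peg. A numeric check of the axes comes before handing in.

```bash
python3 - <<'E'
from h import *
t=load('t8.png'); s=load('s8.png')
f=lambda x,y:(x*266/600+154-.3,(y-400)*90/203+110-.3)
for k,p,z in [('spool',(550,531),.067),('jar',(488,527),.07),('tail',(537,463),.037),('tip',(404,465),.03)]:
    print(k,px2w(t,f(*p),z).round(4))
q=lambda X:((w2px(s,X)-[60,120])*4).round(0)
print('spool top expect (243,64):',q((.496,-.353,.067)),'bottom',q((.496,-.353,.011)))
print('jar top expect (320,97):',q((.497,-.2635,.07)),'bottom',q((.497,-.2635,.01)))
E
```

```text
spool [ 0.4921 -0.3442  0.067 ]
jar [ 0.4966 -0.2521  0.07  ]
tail [ 0.5993 -0.3375  0.037 ]
tip [ 0.5952 -0.1387  0.03  ]
spool top expect (243,64): [240.  59.] bottom [259. 116.]
jar top expect (320,97): [323.  94.] bottom [340. 156.]
```

Top-view estimates put the spool and jar about 10 mm off in y, while the scene view suggests about 5 mm. I'll check from straight above with the wrist camera.

drive_tool([
  [-5, -2, -1],
  [-6, -2, -1],
  [-6, -2, -1],
  [-6, -2, 0],
  [-6, -2, 0],
], grip=[0, 0, 0, 0, 0], yaw=[0, 0, 0, 0, 0])

```text
clock: 26.28
eef_pos: [0.4985, -0.1974, 0.2207]
tool_rot: [[0.0, 1.0, 0.001], [1.0, -0.0, -0.0], [-0.0, 0.001, -1.0]]
ft_force: [1.0, -0.7, 0.3]
gripper_width: 0.495
grasp_force: 0.0
```

drive_tool([
  [-6, 0, 0],
  [-6, 0, 0],
  [-5, 0, 0],
  [-2, 0, 0],
  [0, 0, 0],
], grip=[0, 0, 0, 0, 0], yaw=[0, 0, 0, 0, 0])

```text
clock: 26.9
eef_pos: [0.4989, -0.3861, 0.22]
tool_rot: [[0.002, 1.0, -0.001], [1.0, -0.002, -0.0], [-0.0, -0.001, -1.0]]
ft_force: [-0.6, 0.5, -0.7]
gripper_width: 0.505
grasp_force: 0.0
```

```bash
python3 - <<'E'
from h import *
g=shot('wrist','w9.png'); im=cv2.resize(g['img'],(800,600),interpolation=cv2.INTER_CUBIC)
def ring(c,r,z,col):
    pts=np.array([(w2px(g,(c[0]+r*np.cos(a),c[1]+r*np.sin(a),z))+.5)/.64 for a in np.linspace(0,6.283,60)])
    cv2.polylines(im,[pts.round().astype(int)],True,col,1)
ring((.496,-.353),.018,.067,(0,0,255)); ring((.496,-.353),.034,.011,(0,255,0))
ring((.497,-.2635),.023,.07,(0,0,255)); ring((.497,-.2635),.037,.02,(0,255,0))
cv2.imwrite('pics/w9b.png',im); print(observe()['eef_pos'])
E
```

```text
[ 0.49969616 -0.38424094  0.21988877]
```

View pics/w9b.png

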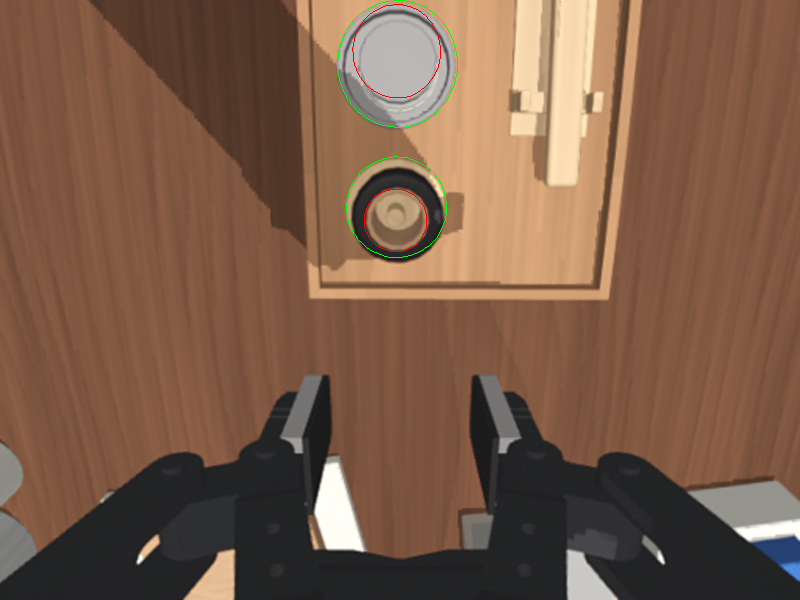

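Rings drawn at the measured centres match. The spool tube is on its ring at (396,219) around the peg, and the jar lid at (398,58) is within about 3 mm of the well centre. The brush handle lies between the prongs and the fingers are clear.

```bash
python3 -c "
from h import *
print(order.sign_off())"
```

```text
the job is handed in; nothing more can be done
None
```

The job is handed in: spool, jar, collar and brush are in their places in the tray and released, and the tape and spatula were never touched; the sign-off call gave no verdict.

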